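# Index a cardboard pallet foot to the ratchet clamp and hold it pressed

## Robot

A 6-joint arm with a two-finger parallel gripper is mounted at the origin on the work surface. World frame = base frame: x ahead of the robot, y to its left, z up, the work surface at z = 0. Lengths are in m, angles in degrees, forces in N, time in s.
With the tool pointing down it reaches from about 0.4 to 0.825 m from the base axis. Payload 7 kg.
Tool frame: the origin (TCP) lies at the centre of the arm's flange, where the gripper is bolted on; the fingertips stand 178 mm ahead of it and the grasp point (between the pads) lies 159 mm ahead of it; x points along the fingers, y is the direction in which the jaws open and shut, and the axes are right-handed (so a half turn about x gives the same grasp; the last joint's range is limited). The gripper opens to 88 mm and grips with 3 to 60 N. Pads are 19 mm wide; open, the fingers measure 130 mm over their backs; the gripper's body (78 mm by 193 mm) begins 47 mm behind the grasp point.
Start: joints at [90.476, 20.546, 0.682, 0, -70.136, -16.507], TCP at [0.186, 0.649, 0.405] pointing down, gripper open.
Joint ranges: [-176.03, 176.03], [-82.01, 121.73], [-58.28, 71.71], [-173.87, 95.51], [-174.79, -0.11], [-173.66, 173.66]. Speed limits (degrees/s): [136.94, 136.94, 172.46, 180, 180, 180].

## Interface

Orientations are given as [roll, pitch, yaw] about the fixed x, y, z axes, in that order (R = Rz(yaw) Ry(pitch) Rx(roll)).
In Python, from plant import ctrl gives the robot as it stands. The module is installed in compiled form; this text tells all that it offers.
- The arm moves only by the shell command python3 -m inch 'ROWS'. ROWS is JSON, one flat list of numbers, 7 for each row, row after row: the shift along the tool's x, y, z in m, then the turn, a rotation vector about the tool's x, y, z in degrees, then the finger opening in m, from 0 to 0.0876. In form: [dx, dy, dz, rx, ry, rz, hand, dx, dy, dz, rx, ry, rz, hand, ...]. A call has 1 to 20 rows; each row shifts and turns the pose as measured when the row begins, along the tool's axes as they then stand; what a row does not reach is not made up. A row lasts 1/8 s, in which the tool goes at most 62.5 mm and 10.7 degrees, less where a joint would pass 70% of its speed; a pose out of reach is approached as far as the arm can. A call with a gripper value outside its range is refused whole. The fingers move at their own pace and stop on an object; the grip force is fixed at half the most. Time passes only in rows, so rows that do not move let the fingers close. It gives the time, the measured TCP pose, the force and the opening at its end, in the units of the state.
- ctrl.get_obs(): the state, without advancing time (a new reading comes with each control period).
- ctrl.snapshot(name): name is "side" or "top" or "wrist"; returns a dict with "color" (420x560x3 uint8, red, green, blue), "depth" (420x560 float32, m along the optical axis (not along the pixel's ray), 0 where there is no reading), "K" (3x3 intrinsics, pixels), "position" and "attitude" of the camera in the world; the wrist camera has in their place "hand_eye" (4x4, takes a point from camera to tool coordinates, whose origin is the TCP and whose axes are the tool frame's). Camera axes: x right, y up, looking along -z (the intrinsics and any distortion apply to the point x, -y, -z); pixel columns grow to the right and rows downward; lengths in m; the calibration is good to about 2 mm. A picture is of the moment at which its call begins: read the wrist's pose just before it.
- ctrl.close_job(): hands the job in, once; it reports no verdict.
The state is a dict: "clock": time; "joint_pos": joint angles; "qvel": joint speeds; "tau": joint torques, N m; "tool_pos": TCP position; "orientation": TCP orientation; "force": force on the tool from outside, world axes, zero at the start; "moment": the same for the moment, N m; "opening": finger opening in m.
Only numpy, scipy, OpenCV 4.12 (cv2) and the standard library are available. Lean on these libraries where they do the work, as an engineer would, in place of code of your own. Each camera call takes 0.05 s, during which the arm holds its last target.

## Task

On the packing bench, turn the indexing table one click so that the tall cardboard pallet foot (not the flat wooden spacer) stops squarely in front of the clamp's jaw. Then pump the clamp's squeeze trigger until the jaw reaches the foot, and keep squeezing gently so that the jaw's sprung pad is pushed in by about 5 mm: snug for the glue, never crushing the foot. Move the jaw by the trigger only, leave the label roll, glue bottle and phone alone, and finish while still holding the trigger squeezed with the jaw pressing on the foot.

Things in the scene. Friction and masses are not known exactly. Their poses are not given: they have to be found in the camera images.
- fixture: The steel base plate with clamp and indexing table, fixed to the bench but its place and its yaw (within 0.3 rad) differ each time; 460 mm long, 215 mm wide under the indexing table and 130 mm under the clamp, 12 mm thick. Origin on the bench surface under the middle of the whole; its +y runs along the clamp's toothed bar from the trigger through the jaw to the indexing table's axis, z up. Heights below are above the bench.
- table_axis (a point): Point on the indexing table's upright axis at the top face of its round disc (disc 190 mm across, top face 45 mm high), 115 mm along the fixture's +y. A square grey hub 56 mm wide stands 35 mm above the disc at its middle; three nests (pairs of low 8 mm rails) surround the hub, the fourth side carries the knob.
- turntable (a joint): Angle of the indexing table, rad, positive anticlockwise from above; it starts at 0 and has spring clicks at -1.571, 0 and +1.571 (end stops at +-1.75). It snaps into a click from within about 0.1 rad when let go and needs up to about 8 N at the knob to leave one.
- index_knob (a point): Centre of the upright round black knob on the indexing table, by which it is turned: 18 mm across, 35 mm tall, from 90 to 125 mm high, on an 11 mm steel stem, 78 mm from the table's axis. At joint 0 it is on the fixture's +y side of the axis, away from the clamp. Free space all round it at knob height.
- foot: The pallet foot: an upright banded corrugated-cardboard block 40 x 40 mm, 50 mm tall, loose, standing in a nest on the indexing table with its centre about 50 mm from the axis. Origin at the centre of its underside. It starts on the fixture's -x or +x side of the table (the flat spacer is on the other); turn the table +1.571 from the -x side or -1.571 from the +x side to bring it before the jaw.
- work_station (a point): Point on the disc's height (45 mm) directly before the jaw, where the centre of the foot's underside has to be; 50 mm from the axis towards the clamp, fixed to the fixture. The foot's near face is then 20 mm nearer to the jaw.
- spacer: A flat plain wooden square, 40 x 40 mm, 14 mm thick, loose in the opposite nest; not the piece to clamp. Origin at the centre of its underside.
- post_grip (a point): Centre of the fixed black upright grip of the clamp: 30 mm (fixture x) by 15 mm (fixture y), from 100 to 160 mm high. Nothing but the fixture's lower parts (below 95 mm) beside it.
- trigger_grip (a point): Centre of the moving black upright trigger: 30 mm (fixture x) by 10 mm (fixture y), from 100 to 160 mm high, behind the fixed grip (on its -y side). Released, the two together measure 45 mm along fixture y; squeezed fully, 30 mm. The fixed grip does not give way, so the squeeze closes towards it: the middle of the fully squeezed pair is 7.5 mm on the -y side of post_grip.
- trigger_lever: The same moving trigger as a solid (its origin is of no use; see trigger_grip).
- trigger (a joint): Squeeze of the trigger, m: 0 released, 0.015 fully squeezed. A spring of 2 to 3.5 N returns it. Its pawl takes the toothed bar along towards the table when squeezed (teeth every 6 mm, so a full squeeze feeds 12 mm, the first one 9 to 15 mm) and slips back over the teeth when released. Squeezing needs the spring force, plus 4 N of bar friction, plus the pad's pressing force.
- bar (a joint): Travel of the toothed bar with the jaw, m, 0 fully back to 0.070, starts at 0.004 to 0.024. It stays where it is by 4 N of friction: when the trigger is let go the bar is pushed back until the pad presses with at most 4 N. The pad first touches the foot at about 0.048 to 0.050.
- pad (a joint): How far the sprung pad is pushed into the jaw, m: 0 free, 0.018 at its stop; spring 2 N per mm (5 mm = 10 N). This shows the pressing force.
- jaw_face: The pad: black rubber plate 36 x 36 mm, 8 mm thick, on two guide rods before the grey jaw plate, middle 71 mm high; it moves along fixture +y. Its origin is of no use.
- rack: The toothed steel bar (16 mm wide, 62 to 83 mm high) and the grey jaw plate 40 x 8 x 42 mm at the bar's front end, carrying the sprung pad. Its origin is of no use.
- label_roll: Bystander: upright roll of blank paper labels, 96 mm across, 70 mm tall. Origin at the centre of its underside.
- glue_bottle: Bystander: white bottle 52 mm across, 130 mm tall. Origin at the centre of its underside.
- phone: Bystander: black slab 75 x 155 x 9 mm lying flat. Origin at the centre of its underside.
Things that resemble listed ones, but are neither listed nor needed, are in the scene too. There is more than one size of the foot; the job needs the largest.

How it is judged:
By the outcome, as a careful person would: the job done as asked, in the order asked, and still so for the second after the job is handed in, while the arm keeps its last pose, push and grip.
It also fails if it takes over 58 s, if anything falls off the work surface, if the arm or the gripper's body presses on something with over 40 N, if the wrist force passes 120 N, or if a joint passes its speed limit or range.

## Working session

There is one attempt and no reset: what is moved stays moved. The work goes in short steps, Python scripts to look and compute and a shell command to move; the robot and the scene stay as the last step left them, time stands still between calls to the robot, and variables do not carry over. Pictures are saved under pics/ and viewed, and the job is handed in when it is done.

```bash
mkdir -p pics
cat > h.py <<'E'
import numpy as np,cv2
from scipy.spatial.transform import Rotation as R
from plant import ctrl
def snap(n,f):
    o=ctrl.get_obs(); s=ctrl.snapshot(n); 
    cv2.imwrite(f'pics/{f}.png',s['color'][:,:,::-1]); s['obs']=o
    if 'hand_eye' in s:
        T=np.eye(4);T[:3,:3]=R.from_euler('xyz',o['orientation'],degrees=True).as_matrix();T[:3,3]=o['tool_pos']
        s['T']=T@np.array(s['hand_eye'])
    else:
        T=np.eye(4);a=np.array(s['attitude'],float)
        T[:3,:3]=a if a.shape==(3,3) else R.from_euler('xyz',a,degrees=True).as_matrix()
        T[:3,3]=s['position'];s['T']=T
    np.save(f'pics/{f}.npy',dict(K=s['K'],T=s['T'],depth=s['depth'],color=s['color']),allow_pickle=True)
    return s
def load(f): return np.load(f'pics/{f}.npy',allow_pickle=True).item()
def ray(s,u,v):
    d=np.linalg.inv(s['K'])@[u,v,1]; d=np.array([d[0],-d[1],-d[2]])
    return s['T'][:3,3],s['T'][:3,:3]@d
def atz(s,u,v,z):
    o,d=ray(s,u,v); return o+d*(z-o[2])/d[2]
def dep(s,u,v):
    o,d=ray(s,u,v); return o+d*float(s['depth'][int(v),int(u)])
def proj(s,p):
    q=np.linalg.inv(s['T'])@np.r_[p,1]; q=s['K']@[q[0],-q[1],-q[2]]; return q[:2]/q[2]
def cloud(s):
    v,u=np.mgrid[:420,:560]; D=s['depth']
    d=np.linalg.inv(s['K'])@np.stack([u.ravel(),v.ravel(),np.ones(u.size)])
    d=np.stack([d[0],-d[1],-d[2]])*D.ravel()
    return (s['T'][:3,:3]@d).T.reshape(420,560,3)+s['T'][:3,3]
def crop(s,f,u0,v0,u1,v1,k):
    cv2.imwrite(f'pics/{f}.png',cv2.resize(s['color'][v0:v1,u0:u1,::-1],None,fx=k,fy=k,interpolation=cv2.INTER_CUBIC))
E
python3 - <<'E'
from h import *
np.set_printoptions(precision=4,suppress=True)
for n in ['side','top','wrist']:
    s=snap(n,n+'0'); print(n,{k:(v.shape if hasattr(v,'shape') else v) for k,v in s.items() if k not in('obs','T')}); print(s['T'],s['K'])
print(ctrl.get_obs())
E
```

```text
side {'color': (420, 560, 3), 'depth': (420, 560), 'K': (3, 3), 'position': (3,), 'attitude': (3,)}
[[-0.9915  0.1047 -0.077   0.4428]
 [-0.1292 -0.7288  0.6724  0.9567]
 [ 0.0142  0.6767  0.7361  1.1548]
 [ 0.      0.      0.      1.    ]] [[456.8361   0.     277.0939]
 [  0.     456.8361 211.6902]
 [  0.       0.       1.    ]]
top {'color': (420, 560, 3), 'depth': (420, 560), 'K': (3, 3), 'position': (3,), 'attitude': (3,)}
[[ 0.0224  0.9864 -0.1627  0.3866]
 [-0.9997  0.0228  0.0006 -0.0152]
 [ 0.0043  0.1627  0.9867  1.2886]
 [ 0.      0.      0.      1.    ]] [[435.5314   0.     280.914 ]
 [  0.     435.5314 214.9565]
 [  0.       0.       1.    ]]
wrist {'color': (420, 560, 3), 'depth': (420, 560), 'K': (3, 3), 'hand_eye': (4, 4)}
[[-0.2761  0.9302  0.242   0.2503]
 [-0.9611 -0.2673 -0.0692  0.6304]
 [ 0.0003 -0.2517  0.9678  0.3838]
 [ 0.      0.      0.      1.    ]] [[367.9753   0.     283.0386]
 [  0.     367.9753 214.0198]
 [  0.       0.       1.    ]]
{'clock': 0.15, 'joint_pos': array([ 90.4766,  20.5796,   0.6464,  -0.0114, -70.1363, -16.5074]), 'qvel': array([-0.0247, -0.1197,  0.1974,  0.049 ,  0.0376,  0.0868]), 'tau': array([ -0.0009, -58.3281,  29.3289,   7.0013,   0.0088,  -0.0001]), 'tool_pos': array([0.1864, 0.6486, 0.404 ]), 'orientation': array([ 97.7498,  89.9298, -98.2849]), 'force': array([-1.1664, -1.6321, -0.1821]), 'moment': array([ 0.0044, -0.0118,  0.0364]), 'opening': 0.08757048106940817}
```

View pics/top0.png

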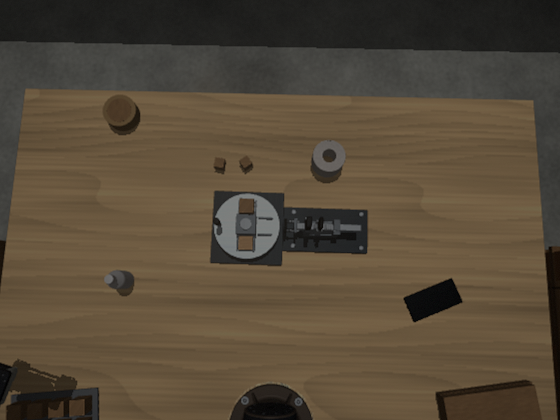

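View pics/side0.png

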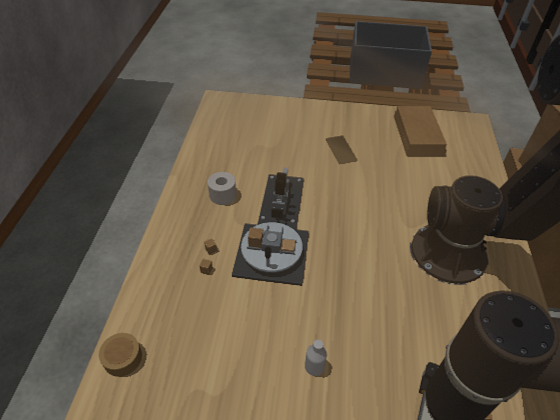

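View pics/wrist0.png

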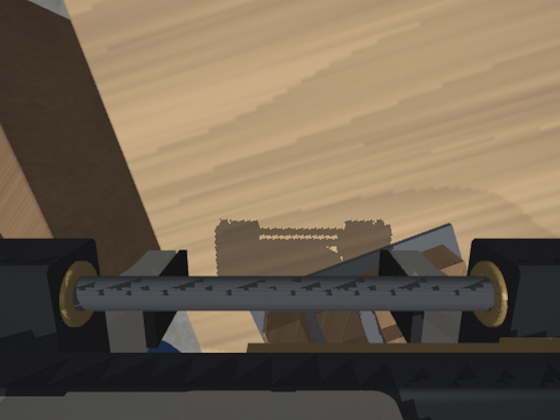

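Run:
```python
from h import *
s=load('top0'); s2=load('side0')
a=s['color'][180:275,200:380]; cv2.imwrite('pics/topc.png',cv2.resize(a[:,:,::-1],None,fx=4.4,fy=4.4,interpolation=cv2.INTER_CUBIC))
crop(s2,'sidec',190,160,320,290,4.5)
P=cloud(s); 
m=(P[:,:,2]>0.008)&(P[:,:,2]<0.016)
m[:180]=0;m[275:]=0;m[:,:200]=0;m[:,380:]=0
# histogram
d=P[180:275,200:380,2]; print(np.histogram(d,bins=np.arange(-.01,.2,.01)))
z=((np.clip(d,0,.18)/.18)*255).astype('uint8'); cv2.imwrite('pics/topz.png',cv2.resize(cv2.applyColorMap(z,cv2.COLORMAP_JET),None,fx=4.4,fy=4.4,interpolation=cv2.INTER_NEAREST))
```

```text
(array([3003, 5818, 3877,   35,   41, 2336,  366,  144,  290,  596,  279,
         39,    8,   40,   21,    3,   57,   58,    0,    0]), array([-0.01,  0.  ,  0.01,  0.02,  0.03,  0.04,  0.05,  0.06,  0.07,
        0.08,  0.09,  0.1 ,  0.11,  0.12,  0.13,  0.14,  0.15,  0.16,
        0.17,  0.18,  0.19]))
```

View pics/topc.png

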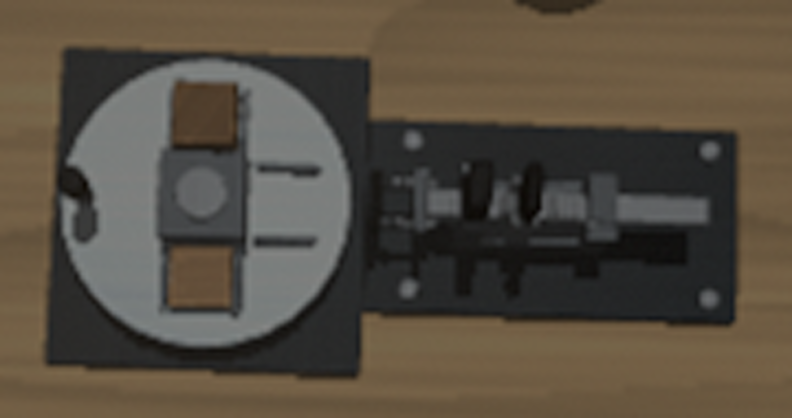

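View pics/sidec.png

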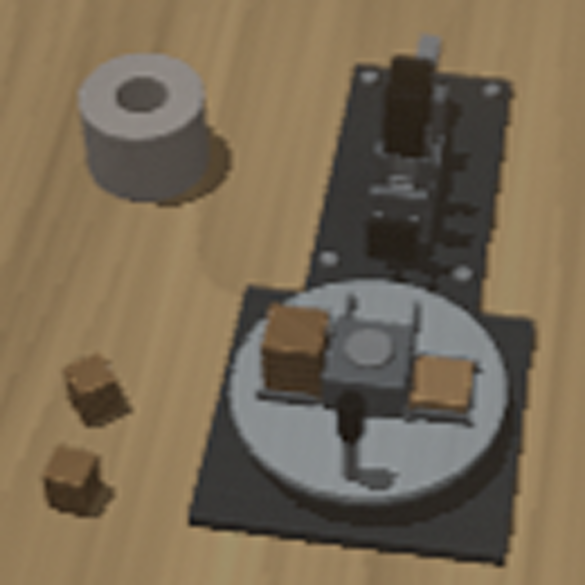

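View pics/topz.png

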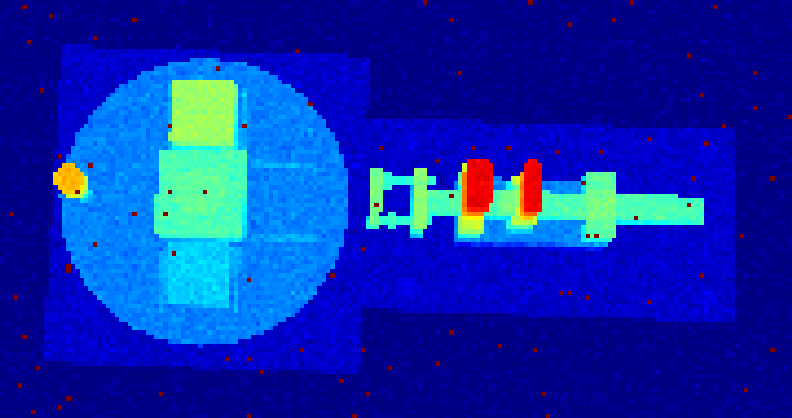

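Run:
```python
from h import *
np.set_printoptions(precision=4,suppress=True)
s=load('top0'); P=cloud(s)[180:275,200:380]; z=P[:,:,2]
def rect(m,n):
    m=cv2.morphologyEx(m.astype('uint8'),cv2.MORPH_OPEN,np.ones((2,2)))
    k,l,st,c=cv2.connectedComponentsWithStats(m); i=1+st[1:,4].argmax(); q=P[l==i]
    r=cv2.minAreaRect((q[:,:2]*1000).astype('float32')); print(n,len(q),'z',np.median(q[:,2]),'mean',q.mean(0),r); return q
disc=rect((z>.042)&(z<.049),'disc'); 
c=cv2.minEnclosingCircle((disc[:,:2]*1000).astype('float32')); print(c)
U,V=np.meshgrid(np.arange(180),np.arange(95))
rect((z>.085)&(z<.1)&(U<60)&(V<40),'foot')
rect((z>.07)&(z<.088)&(U<60)&(V>30),'hub')
rect((z>.053)&(z<.066)&(U<60)&(V>50),'spacer')
rect((z>.11)&(U<30),'knob')
rect((z>.14)&(U<115),'post'); rect((z>.14)&(U>115),'trig')
# plate right edge
rect((z>.007)&(z<.017)&(U>83),'plate2')
rect((z>.007),'all')
```

```text
disc 1658 z 0.04574916792875183 mean [0.5532 0.0802 0.0468] ((518.3129272460938, 79.97509765625), (267.77410888671875, 184.1785125732422), 1.3495891094207764)
((514.6373901367188, 53.57878494262695), 145.33316040039062)
foot 208 z 0.09478494581890606 mean [0.6074 0.0806 0.0919] ((612.0989379882812, 82.43492126464844), (38.44593811035156, 44.798274993896484), 89.1556167602539)
hub 397 z 0.08137495307389497 mean [0.556  0.08   0.0882] ((481.6825866699219, 54.554718017578125), (225.59780883789062, 68.77839660644531), 19.33525848388672)
spacer 218 z 0.059068072313095854 mean [0.508  0.0823 0.0638] ((452.3265380859375, 50.823486328125), (179.1544647216797, 51.238311767578125), 29.20075035095215)
knob 39 z 0.12416694455344879 mean [0.5542 0.155  0.1494] ((478.10296630859375, 72.36166381835938), (252.83795166015625, 15.439132690429688), 47.257164001464844)
post 69 z 0.15888007282306926 mean [ 0.5575 -0.0923  0.1406] ((566.8082885742188, -94.65481567382812), (20.99947738647461, 49.488460540771484), 81.25128173828125)
trig 48 z 0.15909414447331482 mean [ 0.5582 -0.1255  0.1312] ((567.1181640625, -128.1041717529297), (18.446063995361328, 50.55817413330078), 78.7435531616211)
plate2 2361 z 0.01296929597318175 mean [ 0.5489 -0.1568  0.023 ] ((503.39202880859375, -145.29281616210938), (259.5672302246094, 234.11428833007812), 89.8690414428711)
all 8744 z 0.019111011905002084 mean [ 0.5508 -0.0152  0.0432] ((524.5831909179688, -43.58015441894531), (461.1258239746094, 276.8780212402344), 88.96842956542969)
```

Run:
```python
from h import *
np.set_printoptions(precision=4,suppress=True)
s=load('top0')
C=lambda u,v,z: atz(s,200+(u+.5)/4.4-.5,180+(v+.5)/4.4-.5,z)[:2]
pts=[C(*p,.012) for p in [(65,47),(370,60),(738,132),(734,324),(359,376),(45,362)]]
for p in pts: print(p)
mod=np.array([[.1075,.23],[.1075,.015],[.065,.015-.0],[.065,-.23],[-.065,-.23],[-.1075,.015],[-.1075,.23]])
# fit with corners: TL,TR?,clampTR,clampBR,tableBL
I=np.array(pts)[[0,2,3,5]]; M=mod[[0,3,4,6]]
a=M-M.mean(0);b=I-I.mean(0);th=np.arctan2((a[:,0]*b[:,1]-a[:,1]*b[:,0]).sum(),(a*b).sum());c,d=np.cos(th),np.sin(th);Rm=np.array([[c,-d],[d,c]])
t=I.mean(0)-Rm@M.mean(0);print('yaw',np.degrees(th),'org',t);print((M@Rm.T+t-I)*1000)
print('axis',t+Rm@[0,.115],'knob',t+Rm@[0,.193])
print('disc edges',C(60,203,.045),C(350,203,.045),C(205,58,.045),C(205,347,.045))
print('hubs',[C(*p,.08) for p in [(160,150),(246,150),(242,240),(157,238)]])
print('knob',C(71,180,.125))
print('foot',[C(*p,.095) for p in [(173,82),(238,82),(236,146),(170,146)]])
print('post',[C(*p,.16) for p in [(466,160),(494,160),(488,211),(462,211)]])
print('trig',[C(*p,.16) for p in [(524,161),(542,161),(540,214),(520,214)]])
print('pad',C(376,200,.085))
```

```text
[0.6675 0.185 ]
[ 0.6633 -0.0229]
[ 0.6193 -0.2731]
[ 0.4893 -0.2691]
[ 0.4492 -0.0201]
[0.4537 0.1882]
yaw -0.8270312400480951 org [ 0.5574 -0.0422]
[[ 0.7723  1.1611]
 [-0.1806 -0.1025]
 [-0.1597 -2.1738]
 [-0.432   1.1152]]
axis [0.5591 0.0727] knob [0.5602 0.1507]
disc edges [0.5557 0.1782] [ 0.5601 -0.0116] [0.6549 0.0868] [0.464 0.08 ]
hubs [array([0.5866, 0.1105]), array([0.5879, 0.0556]), array([0.53  , 0.0562]), array([0.53  , 0.1102])]
knob [0.5593 0.1597]
foot [array([0.6281, 0.1024]), array([0.6291, 0.0612]), array([0.5878, 0.0611]), array([0.5869, 0.1027])]
post [array([ 0.5716, -0.0806]), array([ 0.572 , -0.0973]), array([ 0.5412, -0.094 ]), array([ 0.5408, -0.0786])]
trig [array([ 0.5718, -0.1152]), array([ 0.572 , -0.1259]), array([ 0.5401, -0.125 ]), array([ 0.5398, -0.1131])]
pad [ 0.5568 -0.0282]
```

Run:
```python
from h import *
np.set_printoptions(precision=3,suppress=True)
o=ctrl.get_obs();M=R.from_euler('xyz',o['orientation'],degrees=True).as_matrix();print(M)
for k in 'yz': v=M[:,'xyz'.index(k)];print(k,np.degrees(np.arctan2(v[1],v[0])))
print(np.array(ctrl.snapshot('wrist')['hand_eye']))
g=np.array([.5597,.1600,.108]);print(M.T@(np.array([.5597,.16,.25+.159])-o['tool_pos']))
```

```text
[[-0.    -0.276 -0.961]
 [-0.001 -0.961  0.276]
 [-1.     0.001 -0.   ]]
y -106.03465698878601
z 163.96535450878523
[[ 0.001  0.252 -0.968  0.02 ]
 [ 1.    -0.     0.001 -0.   ]
 [-0.    -0.968 -0.252 -0.066]
 [ 0.     0.     0.     1.   ]]
[-0.004  0.366 -0.494]
```

```bash
python3 -m inch '[0,0.031,-0.042,0,0,0,0.06,0,0.031,-0.042,0,0,0,0.06,0,0.031,-0.042,0,0,0,0.06,0,0.031,-0.042,0,0,0,0.06,0,0.031,-0.042,0,0,0,0.06,0,0.031,-0.042,0,0,0,0.06,0,0.031,-0.042,0,0,0,0.06,0,0.031,-0.042,0,0,0,0.06,0,0.031,-0.042,0,0,0,0.06,0,0.031,-0.042,0,0,0,0.06,0,0.031,-0.042,0,0,0,0.06,0,0,0,10.6,0,0,0.06,0,0,0,10.6,0,0,0.06,0,0,0,10.6,0,0,0.06,0,0,0,10.6,0,0,0.06,0,0,0,10.6,0,0,0.06,0,0,0,10.6,0,0,0.06,0,0,0,10.6,0,0,0.06]'
```

```text
clock: 2.45
tool_pos: [0.5461, 0.1771, 0.402]
orientation: [152.0, 89.8, -119.0]
force: [-0.2, -1.1, -0.6]
opening: 0.0597
```

```bash
cat >> h.py <<'E'
def st():
    o=ctrl.get_obs();M=R.from_euler('xyz',o['orientation'],degrees=True).as_matrix()
    return o,M,np.array(o['tool_pos']),np.degrees(np.arctan2(M[1,1],M[0,1]))
def need(g,ang):
    o,M,p,a=st(); gp=p+.159*M[:,0]
    print('t',o['clock'],'grasp',gp.round(4),'ang',a.round(2),'F',np.round(o['force'],1),'open',round(o['opening'],4),'j',np.round(o['joint_pos'],0))
    down=np.array([0,0,-1.]);ar=np.radians(ang);y=np.array([np.cos(ar),np.sin(ar),0]);Md=np.stack([down,y,np.cross(down,y)],1)
    print('rot(tool,deg)',np.degrees(R.from_matrix(M.T@Md).as_rotvec()).round(2),'shift now',(M.T@(g-gp)).round(4),'shift in final axes',(Md.T@(g-.159*down-p)).round(4))
E
python3 - <<'E'
from h import *
s=snap('wrist','w1'); need(np.array([.5597,.16,.25]),179.2)
E
```

```text
t 2.5 grasp [0.5457 0.1765 0.243 ] ang 178.4 F [ 0.8  0.3 -0.9] open 0.0595 j [ 38.  11. -13.   0. -66. -39.]
rot(tool,deg) [-0.8  -0.22 -0.12] shift now [-0.007  -0.0145 -0.0161] shift in final axes [-0.007  -0.0139 -0.0169]
```

View pics/w1.png

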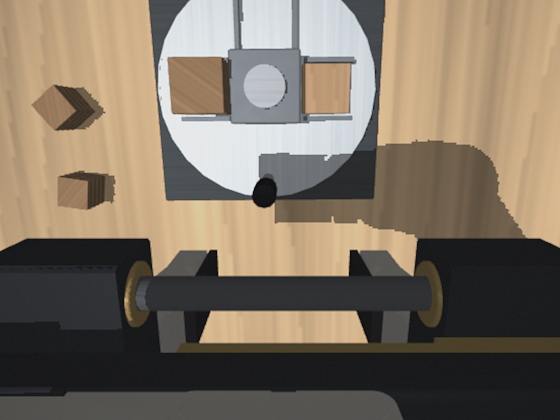

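Run:
```python
from h import *
np.set_printoptions(precision=4,suppress=True)
s=load('w1'); crop(s,'w1c',20,0,400,240,2.1)
P=cloud(s)
for n,u,v in [('knob',265,187),('foot',197,85),('spacer',327,88),('hub',265,87),('dec1',50,107),('dec2',70,190)]: 
    q=P[v-3:v+4,u-3:u+4].reshape(-1,3);print(n,np.median(q,0))
m=(P[:,:,2]>.116)&(P[:,:,2]<.135)&(np.indices((420,560))[0]<225);q=P[m];print('knob',len(q),np.median(q,0),q.min(0),q.max(0))
U,V=np.meshgrid(range(560),range(420))
m=(P[:,:,2]>.09)&(P[:,:,2]<.1)&(V<150)&(U>150)&(U<240);q=P[m][:,:2];print('foot',cv2.minAreaRect((q*1000).astype('float32')))
m=(P[:,:,2]>.076)&(P[:,:,2]<.084)&(V<150)&(U>220)&(U<310);q=P[m][:,:2];print('hub',cv2.minAreaRect((q*1000).astype('float32')))
```

```text
knob [0.557  0.1563 0.1245]
foot [0.6066 0.0843 0.095 ]
spacer [0.5062 0.0854 0.0591]
hub [0.5567 0.0858 0.0838]
dec1 [0.7532 0.0954 0.0361]
dec2 [0.7476 0.1715 0.0359]
knob 496 [0.5578 0.1623 0.1247] [0.5494 0.1543 0.116 ] [0.5666 0.1724 0.1271]
foot ((607.2703857421875, 84.51679992675781), (39.550411224365234, 40.725650787353516), 88.95358276367188)
hub ((558.6924438476562, 85.35392761230469), (55.926475524902344, 58.48786163330078), 89.35100555419922)
```

View pics/w1c.png

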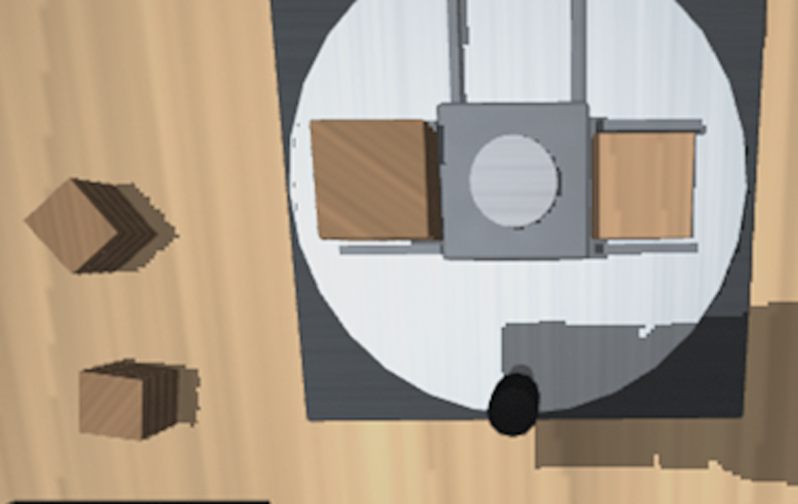

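```bash
python3 -m inch '[0,-0.013,-0.0145,-0.8,0,0,0.05,0.03,0,0,0,0,0,0.05,0.03,0,0,0,0,0,0.05,0.03,0,0,0,0,0,0.05,0.03,0,0,0,0,0,0.05]'
python3 - <<'E'
from h import *
need(np.array([.5585,.162,.108]),179.2);snap('wrist','w2')
E
```

```text
clock: 3.12
tool_pos: [0.562, 0.1592, 0.2816]
orientation: [-105.7, 89.8, -15.3]
force: [-0.7, 0.1, 0.2]
opening: 0.0502
t 3.125 grasp [0.5626 0.159  0.1226] ang -179.64 F [-0.7  0.1  0.2] open 0.0502 j [ 35.  18. -20.   0. -51. -35.]
rot(tool,deg) [ 1.16 -0.06  0.21] shift now [0.0146 0.0041 0.003 ] shift in final axes [0.0146 0.0035 0.0028]
```

View pics/w2.png

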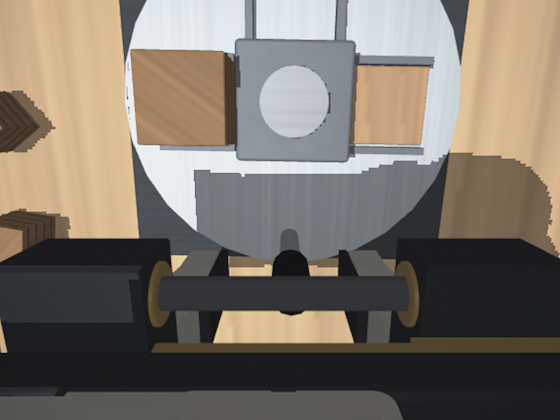

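```bash
python3 -m inch '[0.0146,0.004,0.003,1,0,0,0.05,0,0,0,0,0,0,0.012,0,0,0,0,0,0,0.012,0,0,0,0,0,0,0.012,0,0,0,0,0,0,0.012]'
python3 - <<'E'
from h import *
need(np.array([.5585,.162,.108]),179.2)
E
```

```text
clock: 3.8
tool_pos: [0.559, 0.1602, 0.2646]
orientation: [-179.7, 89.8, -90.0]
force: [1.8, 0.0, -6.0]
opening: 0.0176
t 3.8 grasp [0.559  0.1596 0.1056] ang 179.75 F [ 1.8  0.  -6. ] open 0.0176 j [ 35.  19. -22.   0. -49. -36.]
rot(tool,deg) [ 0.55 -0.2   0.  ] shift now [-0.0024  0.0005  0.0024] shift in final axes [-0.0024  0.0005  0.0018]
```

```bash
python3 -m inch '[0,-0.0081,-0.0004,6,0,0,0.012,0,-0.0081,-0.0004,6,0,0,0.012,0,-0.0081,-0.0004,6,0,0,0.012,0,-0.0081,-0.0004,6,0,0,0.012,0,-0.0081,-0.0004,6,0,0,0.012,0,-0.0081,-0.0004,6,0,0,0.012]'
python3 - <<'E'
from h import *
need(np.array([.5585,.162,.108]),179.2)
o,M,p,a=st();g=p+.159*M[:,0];d=g-[.5585,.084,0];print('r',np.hypot(*d[:2]),'knob ang from +y',np.degrees(np.arctan2(d[1],d[0]))-90-(-.8))
E
```

```text
clock: 4.55
tool_pos: [0.604, 0.145, 0.2645]
orientation: [178.7, 89.8, -128.5]
force: [0.1, -1.3, -3.0]
opening: 0.0174
t 4.55 grasp [0.6037 0.1445 0.1055] ang 142.85 F [ 0.1 -1.3 -3. ] open 0.0174 j [ 32.  22. -16.   0. -51. -69.]
rot(tool,deg) [-36.35  -0.21  -0.07] shift now [-0.0024  0.0466 -0.0133] shift in final axes [-0.0025  0.0458  0.0164]
r 0.07547399661476559 knob ang from +y -35.95015904886863
```

```bash
python3 -m inch '[0,-0.0081,-0.0004,6,0,0,0.012,0,-0.0081,-0.0004,6,0,0,0.012,0,-0.0081,-0.0004,6,0,0,0.012,0,-0.0081,-0.0004,6,0,0,0.012,0,-0.0081,-0.0004,6,0,0,0.012,0,-0.0081,-0.0004,6,0,0,0.012,0,-0.0081,-0.0004,6,0,0,0.012,0,-0.0081,-0.0004,6,0,0,0.012]'
python3 - <<'E'
from h import *
need(np.array([.5585+.078,.082,.108]),89.2)
E
```

```text
clock: 5.55
tool_pos: [0.6342, 0.0896, 0.2646]
orientation: [170.8, 89.8, 174.2]
force: [0.5, -1.4, -3.0]
opening: 0.0171
t 5.55 grasp [0.6336 0.0897 0.1056] ang 93.41 F [ 0.5 -1.4 -3. ] open 0.0171 j [  25.   24.  -14.   -0.  -53. -112.]
rot(tool,deg) [ 4.21 -0.21 -0.03] shift now [-0.0024 -0.0079  0.0024] shift in final axes [-0.0024 -0.0076  0.0024]
```

```bash
python3 -m inch '[0,-0.0070,0,4,0,0,0.012,0,0,0,0,0,0,0.012,0,0,0,0,0,0,0.03,0,0,0,0,0,0,0.05,0,0,0,0,0,0,0.05]'
python3 - <<'E'
from h import *
need(np.array([.5585+.078,.082,.108]),89.2);snap('wrist','w3');snap('top','top3')
s=load('top3');crop(s,'top3c',200,160,380,290,4.4)
E
```

```text
clock: 6.18
tool_pos: [0.6347, 0.0828, 0.2655]
orientation: [159.3, 89.8, 158.8]
force: [0.4, 0.1, 0.6]
opening: 0.0418
t 6.175 grasp [0.6343 0.083  0.1065] ang 89.43 F [0.4 0.1 0.6] open 0.0418 j [  25.   24.  -14.   -0.  -53. -115.]
rot(tool,deg) [ 0.23 -0.16 -0.06] shift now [-0.0015 -0.001   0.0022] shift in final axes [-0.0015 -0.0008  0.0018]
```

View pics/w3.png

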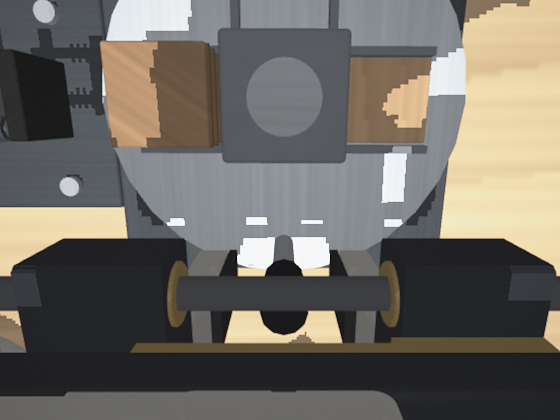

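View pics/top3c.png

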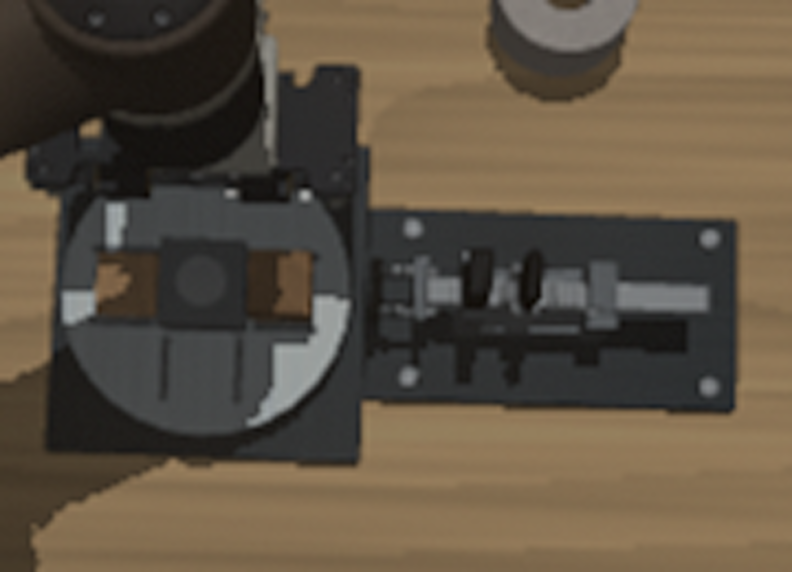

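```bash
python3 -m inch '[-0.05,0,0,0,0,0,0.06,-0.05,0,0,0,0,0,0.06,-0.045,0,0,0,0,0,0.06,0,-0.045,-0.019,0,0,0,0.06,0,-0.045,-0.019,0,0,0,0.06,0,-0.045,-0.019,0,0,0,0.06,0,-0.045,-0.019,0,0,0,0.06,0,0,0,0,0,0,0.06]'
python3 - <<'E'
from h import *
need(np.array([.557,-.095,.25]),89.2);snap('wrist','w4')
E
```

```text
clock: 7.28
tool_pos: [0.555, -0.1011, 0.4162]
orientation: [-155.8, 89.9, -156.2]
force: [1.4, -1.0, -0.1]
opening: 0.0601
t 7.275 grasp [ 0.5547 -0.1013  0.2572] ang 89.61 F [ 1.4 -1.  -0.1] open 0.0601 j [  10.   10.  -13.    0.  -68. -100.]
rot(tool,deg) [ 0.41 -0.1   0.04] shift now [0.0072 0.0063 0.0022] shift in final axes [0.0072 0.0062 0.0019]
```

View pics/w4.png

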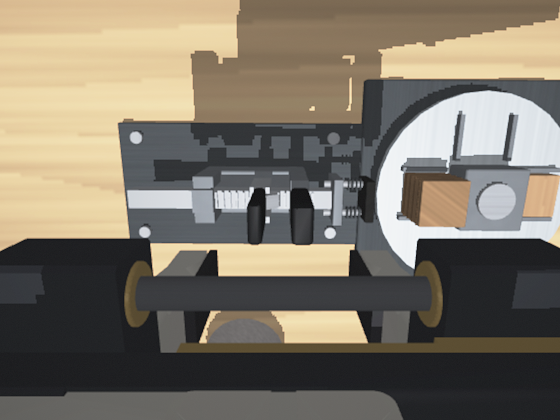

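Run:
```python
from h import *
np.set_printoptions(precision=4,suppress=True)
s=load('w4'); crop(s,'w4c',180,130,560,250,2.1)
P=cloud(s);U,V=np.meshgrid(range(560),range(420))
def rect(m,n):
    q=P[m];print(n,len(q),np.median(q,0),cv2.minAreaRect((q[:,:2]*1000).astype('float32')))
z=P[:,:,2]
rect((z>.154)&(z<.165)&(U>235)&(U<278)&(V<245),'trig')
rect((z>.154)&(z<.165)&(U>280)&(U<320)&(V<245),'post')
rect((z>.091)&(z<.099)&(U>395)&(U<475)&(V>150)&(V<245),'foot')
rect((z>.08)&(z<.095)&(U>355)&(U<380)&(V>150)&(V<245),'pad')
rect((z>.08)&(z<.098)&(U>325)&(U<345)&(V>150)&(V<245),'plate')
rect((z>.077)&(z<.084)&(U>465)&(U<535)&(V>150)&(V<245),'hub')
```

```text
trig 629 [ 0.5539 -0.1194  0.1595] ((554.5592041015625, -119.74626159667969), (10.08212947845459, 28.859081268310547), 89.77684020996094)
post 933 [ 0.554  -0.0873  0.1597] ((554.9296264648438, -87.17100524902344), (14.86724853515625, 28.933191299438477), 89.62248229980469)
foot 2282 [0.5565 0.0342 0.0951] ((557.126220703125, 34.804962158203125), (40.42034912109375, 40.37493896484375), 89.28474426269531)
pad 476 [ 0.5554 -0.0271  0.0888] ((556.2249755859375, -25.931915283203125), (8.5521879196167, 35.78774642944336), 89.46002197265625)
plate 571 [ 0.555  -0.0551  0.0917] ((555.7898559570312, -56.40190887451172), (39.68913269042969, 13.17855453491211), 0.7433174848556519)
hub 2971 [0.5534 0.086  0.0803] ((557.8988037109375, 85.53218841552734), (56.40898895263672, 56.477500915527344), 89.36566925048828)
```

View pics/w4c.png

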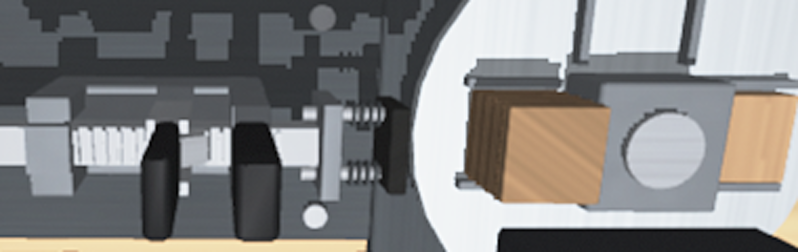

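```bash
python3 -m inch '[0,0.0066,0,0.4,0,0,0.078,0,0,0,0,0,0,0.078,0.03,0,0,0,0,0,0.078,0.03,0,0,0,0,0,0.078,0.02,0,0,0,0,0,0.078,0,0,0,0,0,0,0.078]'
python3 - <<'E'
from h import *
need(np.array([.5548,-.0947,.138]),89.2);snap('wrist','w5')
E
```

```text
clock: 8.07
tool_pos: [0.5583, -0.0878, 0.3339]
orientation: [-126.2, 90.0, -126.6]
force: [0.1, -0.1, 0.5]
opening: 0.078
t 8.075 grasp [ 0.5582 -0.0879  0.1749] ang 89.63 F [ 0.1 -0.1  0.5] open 0.078 j [  11.   14.  -19.    0.  -57. -101.]
rot(tool,deg) [ 0.43 -0.03  0.04] shift now [ 0.0369 -0.0068 -0.0033] shift in final axes [ 0.0369 -0.0069 -0.0034]
```

View pics/w5.png

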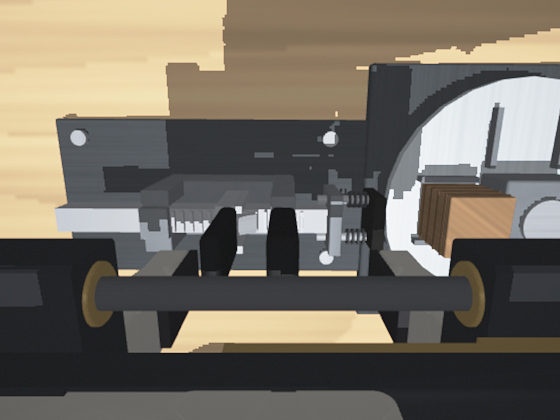

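Trigger (220,240) and post (285,240) lie between the fingers (about x=165 and 395); pad at (373,215) and jaw plate (335,220) are visible. I'll correct sideways and go on down.

```bash
python3 -m inch '[0,-0.0068,-0.0033,0.4,0,0,0.078,0,0,0,0,0,0,0.078,0.018,0,0,0,0,0,0.078,0.018,0,0,0,0,0,0.078,0,0,0,0,0,0,0.078]'
python3 - <<'E'
from h import *
need(np.array([.5548,-.0947,.138]),89.2);s=snap('wrist','w6');crop(s,'w6c',180,150,560,350,2.1)
E
```

```text
clock: 8.75
tool_pos: [0.5568, -0.0949, 0.3031]
orientation: [-0.3, 89.5, -1.0]
force: [0.3, 0.5, -0.2]
opening: 0.0779
t 8.75 grasp [ 0.5582 -0.095   0.1441] ang 89.25 F [ 0.3  0.5 -0.2] open 0.0779 j [  10.   15.  -22.    0.  -53. -101.]
rot(tool,deg) [0.05 0.52 0.  ] shift now [ 0.006   0.0002 -0.0035] shift in final axes [ 0.0061  0.0002 -0.002 ]
```

View pics/w6c.png

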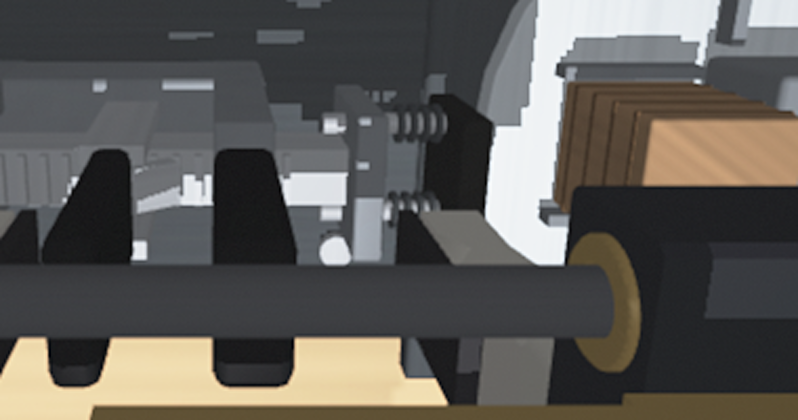

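```bash
python3 -m inch '[0.006,0,-0.003,0,0.5,0,0.078,0,0,0,0,0,0,0.06,0,0,0,0,0,0,0.05,0,0,0,0,0,0,0.046,0,0,0,0,0,0,0.046]'
python3 - <<'E'
from h import *
need(np.array([.5548,-.0947,.138]),89.2)
E
python3 -m inch '[0,0,0,0,0,0,0.04,0,0,0,0,0,0,0.035,0,0,0,0,0,0,0.03,0,0,0,0,0,0,0.03,0,0,0,0,0,0,0.03]'
python3 - <<'E'
from h import *
need(np.array([.5548,-.0947,.138]),89.2);s=snap('wrist','w7');crop(s,'w7c',180,150,560,350,2.1)
E
```

```text
clock: 9.43
tool_pos: [0.5546, -0.0962, 0.2998]
orientation: [-27.4, 89.7, -28.1]
force: [2.1, -6.2, -3.8]
opening: 0.0476
t 9.425 grasp [ 0.5553 -0.0966  0.1408] ang 89.28 F [ 2.1 -6.2 -3.8] open 0.0476 j [  10.   15.  -22.    0.  -53. -101.]
rot(tool,deg) [0.08 0.23 0.12] shift now [ 0.0028  0.0019 -0.0005] shift in final axes [0.0028 0.0015 0.0001]
clock: 10.05
tool_pos: [0.5546, -0.0958, 0.2997]
orientation: [-10.7, 89.8, -11.4]
force: [-0.1, -1.8, -2.0]
opening: 0.0303
t 10.05 grasp [ 0.5553 -0.096   0.1407] ang 89.27 F [-0.1 -1.8 -2. ] open 0.0303 j [  10.   15.  -22.    0.  -53. -101.]
rot(tool,deg) [0.07 0.24 0.05] shift now [ 0.0027  0.0013 -0.0005] shift in final axes [0.0027 0.0011 0.0002]
```

View pics/w7c.png

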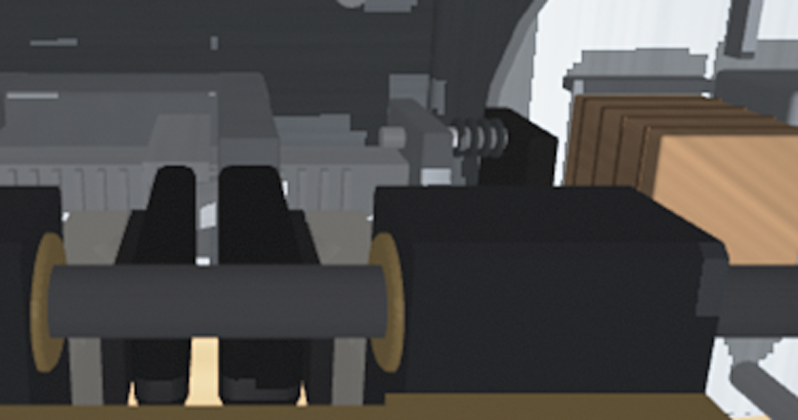

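```bash
cat >> h.py <<'E'
def jaw(f,show=True):
    s=load(f);P=cloud(s);V,U=np.indices((420,560))
    m=(P[:,:,0]>.534)&(P[:,:,0]<.548)&(P[:,:,1]>-.08)&(P[:,:,1]<.06)&(V<262)
    for a,b,n in [(.0865,.0905,'pad-top'),(.0895,.0945,'plate-top'),(.0925,.0985,'foot-top')]:
        q=P[m&(P[:,:,2]>a)&(P[:,:,2]<b)]
        h,e=np.histogram(q[:,1]*1000+q[:,0]*0-14*0,bins=np.arange(-80,61,1))
        i=np.nonzero(h>2)[0]; print(n,[(int(e[k]),int(h[k])) for k in i])
E
python3 - <<'E'
from h import *
for f in ['w4','w6','w7']: print(f);jaw(f)
E
```

```text
w4
pad-top [(-58, 10), (-30, 15), (-29, 13), (-28, 13), (-27, 13), (-26, 15), (-25, 11), (-24, 14), (-23, 11), (14, 4), (15, 23), (16, 4), (23, 3)]
plate-top [(-58, 18), (-57, 17), (-56, 19), (-55, 14), (-54, 16), (-53, 17), (-52, 18), (-51, 17), (-29, 4), (-28, 3), (-27, 3), (-26, 4), (-25, 4), (-24, 5), (-23, 3), (15, 28), (16, 6), (17, 4), (19, 3), (20, 8), (22, 5), (23, 7), (24, 5), (25, 5), (26, 5), (27, 5), (28, 5), (29, 7), (30, 3), (31, 4), (32, 7), (33, 5), (34, 7), (35, 4), (37, 4), (38, 6), (39, 6), (40, 3), (41, 5), (42, 6), (43, 4), (44, 9), (45, 3), (46, 4), (49, 6), (50, 6), (51, 6), (52, 5), (53, 5)]
foot-top [(-56, 4), (-55, 4), (-54, 7), (-53, 8), (-52, 9), (15, 24), (16, 18), (17, 18), (18, 11), (19, 16), (20, 19), (21, 15), (22, 13), (23, 19), (24, 15), (25, 17), (26, 14), (27, 19), (28, 17), (29, 17), (30, 14), (31, 15), (32, 17), (33, 16), (34, 16), (35, 17), (36, 16), (37, 15), (38, 13), (39, 16), (40, 16), (41, 15), (42, 20), (43, 11), (44, 18), (45, 15), (46, 17), (47, 17), (48, 11), (49, 16), (50, 16), (51, 18), (52, 15), (53, 17), (54, 11)]
w6
pad-top [(-59
[... 2339 characters left out ...]
(25, 17), (26, 8), (27, 7), (28, 13), (29, 12), (30, 10), (31, 10), (32, 14), (33, 5), (34, 13), (35, 18), (36, 7), (37, 11), (38, 17), (39, 14), (40, 12), (41, 12), (42, 10), (43, 10), (44, 5), (45, 12), (46, 8), (47, 12), (48, 13), (49, 3), (50, 4)]
foot-top [(-43, 9), (-42, 9), (-41, 9), (-40, 8), (-39, 7), (-38, 11), (-37, 8), (14, 35), (15, 67), (16, 40), (17, 45), (18, 45), (19, 37), (20, 46), (21, 34), (22, 42), (23, 40), (24, 39), (25, 47), (26, 33), (27, 39), (28, 50), (29, 37), (30, 48), (31, 35), (32, 40), (33, 42), (34, 37), (35, 46), (36, 39), (37, 41), (38, 35), (39, 48), (40, 41), (41, 40), (42, 41), (43, 43), (44, 43), (45, 41), (46, 34), (47, 36), (48, 42), (49, 6), (50, 3)]
```

```bash
python3 -m inch '[0,0,0,0,0,0,0.062,0.002,0.001,0,0,0,0,0.062,0,0,0,0,0,0,0.062,0,0,0,0,0,0,0.045,0,0,0,0,0,0,0.038,0,0,0,0,0,0,0.03,0,0,0,0,0,0,0.03,0,0,0,0,0,0,0.03]'
cat >> h.py <<'E'
def jaw2(f):
    s=load(f);P=cloud(s);V,U=np.indices((420,560))
    x=P[:,:,0];y=P[:,:,1]*1000;z=P[:,:,2]
    m=(x>.534)&(x<.548)&(V<262)&(y>-80)&(y<60)
    q=np.sort(y[m&(z>.0895)&(z<.0945)&(y<-5)]);
    h,e=np.histogram(y[m&(z>.086)&(z<.0945)],bins=np.arange(-80,61,1.));occ=h>7
    runs=[];k=0
    while k<len(h):
        if occ[k]:
            j=k
            while j<len(h) and occ[j]: j+=1
            yy=y[m&(z>.086)&(z<.0945)]; yy=yy[(yy>=e[k]-1)&(yy<=e[min(j,len(h)-0)]+1)]
            runs.append((np.percentile(yy,1).round(2),np.median(yy).round(2),np.percentile(yy,99).round(2),len(yy)));k=j
        else:k+=1
    print(f,'runs (lo,med,hi,n):',[tuple(map(float,r)) for r in runs if r[3]>60])
    qf=y[m&(z>.0925)&(z<.0985)&(y>5)];print('foot lo',np.percentile(qf,1).round(2))
E
python3 - <<'E'
from h import *
need(np.array([.5548,-.0947,.138]),89.2);s=snap('wrist','w8')
for f in ['w6','w7','w8']:jaw2(f)
E
```

```text
clock: 11.1
tool_pos: [0.5547, -0.0958, 0.298]
orientation: [-19.5, 89.7, -20.3]
force: [0.0, -1.0, -0.2]
opening: 0.0305
t 11.1 grasp [ 0.5554 -0.0961  0.139 ] ang 89.22 F [ 0.  -1.  -0.2] open 0.0305 j [  10.   15.  -22.    0.  -52. -101.]
rot(tool,deg) [0.02 0.27 0.09] shift now [ 0.001   0.0014 -0.0007] shift in final axes [0.001  0.0011 0.0001]
w6 runs (lo,med,hi,n): [(-58.1, -54.68, -50.12, 381.0), (-30.28, -26.67, -22.12, 286.0), (14.42, 27.95, 51.94, 723.0)]
foot lo 14.7
w7 runs (lo,med,hi,n): [(-43.45, -40.08, -35.48, 411.0), (-15.53, -12.11, -7.47, 300.0), (14.35, 25.71, 48.84, 709.0)]
foot lo 14.63
w8 runs (lo,med,hi,n): [(-37.5, -34.16, -29.62, 424.0), (-9.72, -6.17, -1.67, 303.0), (14.31, 22.46, 42.91, 609.0), (43.44, 46.64, 49.61, 73.0)]
foot lo 14.75
```

```bash
python3 -m inch '[0,0.001,0,0,0,0,0.066,0,0,0,0,0,0,0.066,0,0,0,0,0,0,0.066,0,0,0,0,0,0,0.066,0,0,0,0,0,0,0.066]'
python3 - <<'E'
from h import *
need(np.array([.5548,-.0947,.138]),89.2);s=snap('wrist','w9')
jaw2('w9');crop(s,'w9c',180,150,560,350,2.1)
E
```

```text
clock: 11.78
tool_pos: [0.5548, -0.0948, 0.2979]
orientation: [-23.5, 89.7, -24.3]
force: [-0.7, 0.7, -0.5]
opening: 0.0655
t 11.775 grasp [ 0.5555 -0.0952  0.1389] ang 89.22 F [-0.7  0.7 -0.5] open 0.0655 j [  10.   15.  -22.    0.  -52. -101.]
rot(tool,deg) [0.02 0.27 0.12] shift now [ 0.0009  0.0004 -0.0007] shift in final axes [0.0009 0.0001 0.    ]
w9 runs (lo,med,hi,n): [(-37.58, -34.21, -29.51, 420.0), (-9.48, -6.18, -1.46, 299.0), (14.31, 25.65, 48.88, 703.0)]
foot lo 14.84
```

View pics/w9c.png

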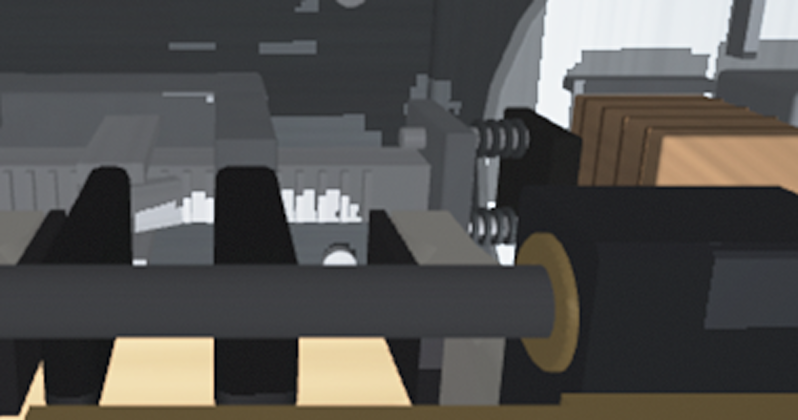

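```bash
python3 -m inch '[0,0,0,0,0,0,0.05,0,0,0,0,0,0,0.044,0,0,0,0,0,0,0.038,0,0,0,0,0,0,0.03,0,0,0,0,0,0,0.03]'
python3 - <<'E'
from h import *
need(np.array([.5548,-.0947,.138]),89.2);s=snap('wrist','w10')
jaw2('w10')
E
```

```text
clock: 12.45
tool_pos: [0.5548, -0.0959, 0.2979]
orientation: [-36.8, 89.7, -37.6]
force: [-2.6, 12.6, 3.7]
opening: 0.0309
t 12.45 grasp [ 0.5555 -0.0964  0.1389] ang 89.2 F [-2.6 12.6  3.7] open 0.0309 j [  10.   15.  -22.    0.  -52. -101.]
rot(tool,deg) [0.   0.25 0.19] shift now [ 0.0009  0.0017 -0.0007] shift in final axes [0.0009 0.0012 0.    ]
w10 runs (lo,med,hi,n): [(-26.21, -22.97, -18.22, 431.0), (1.71, 5.09, 9.8, 297.0), (14.34, 24.65, 46.87, 674.0)]
foot lo 14.79
```

```bash
python3 -m inch '[0,0,0,0,0,0,0.066,0,0.001,0,0,0,0,0.066,0,0,0,0,0,0,0.066,0,0,0,0,0,0,0.066,0,0,0,0,0,0,0.066,0,0,0,0,0,0,0.05,0,0,0,0,0,0,0.044,0,0,0,0,0,0,0.04,0,0,0,0,0,0,0.037,0,0,0,0,0,0,0.035,0,0,0,0,0,0,0.035,0,0,0,0,0,0,0.035]'
python3 - <<'E'
from h import *
need(np.array([.5548,-.0947,.138]),89.2);s=snap('wrist','w11')
jaw2('w11');jaw('w11')
E
```

```text
clock: 14.0
tool_pos: [0.5548, -0.0972, 0.2979]
orientation: [-62.6, 89.5, -63.4]
force: [0.3, -1.9, -0.5]
opening: 0.0353
t 14.0 grasp [ 0.5554 -0.0984  0.1389] ang 89.2 F [ 0.3 -1.9 -0.5] open 0.0353 j [  10.   15.  -22.    1.  -52. -101.]
rot(tool,deg) [0.   0.21 0.41] shift now [ 0.0008  0.0037 -0.0006] shift in final axes [ 0.0009  0.0025 -0.0001]
w11 runs (lo,med,hi,n): [(-18.48, -15.22, -10.38, 443.0), (9.0, 17.79, 45.43, 906.0)]
foot lo 16.92
pad-top [(-19, 39), (-18, 30), (-17, 5), (-15, 6), (-14, 5), (-13, 4), (-12, 3), (8, 7), (9, 58), (10, 37), (11, 28), (12, 28), (13, 41), (14, 31), (15, 34), (16, 38), (17, 46), (18, 7), (19, 6), (20, 6), (21, 3), (22, 5), (23, 3), (24, 6), (25, 4), (26, 5), (27, 5), (28, 3), (29, 4), (30, 6), (31, 3), (32, 6), (33, 5), (34, 6), (35, 5), (37, 7), (38, 6), (39, 4), (40, 5), (41, 3), (42, 5), (43, 7), (45, 4), (46, 4), (47, 4), (48, 3)]
plate-top [(-19, 28), (-18, 59), (-17, 43), (-16, 41), (-15, 50), (-14, 44), (-13, 38), (-12, 45), (-11, 20), (9, 3), (10, 9), (11, 11), (12, 7), (13, 12), (14, 7), (15, 7), (16, 29), (17, 92), (18, 19), (19, 11), (20, 9), (21, 12), (22, 13), (23, 9), (24, 18), (25, 8), (26, 14), (27, 10), (28, 7), (29, 13), (30, 10), (31, 10), (32, 11), (33, 13), (34, 19), (35, 5), (36, 12), (37, 13), (38, 13), (39, 14), (40, 12), (41, 13), (42, 13), (43, 11), (44, 8), (45, 3)]
foot-top [(-18, 9), (-17, 8), (-16, 6), (-15, 12), (-14, 10), (-13, 12), (-12, 8), (16, 17), (17, 74), (18, 49), (19, 43), (20, 43), (21, 44), (22, 52), (23, 33), (24, 42), (25, 39), (26, 49), (27, 45), (28, 39), (29, 40), (30, 43), (31, 41), (32, 39), (33, 40), (34, 48), (35, 43), (36, 39), (37, 40), (38, 43), (39, 44), (40, 40), (41, 43), (42, 44), (43, 40), (44, 18), (45, 3)]
```

```bash
python3 -m inch '[0,0,0,0,0,0,0.033,0,0,0,0,0,0,0.0315,0,0,0,0,0,0,0.031,0,0,0,0,0,0,0.031]'
python3 - <<'E'
from h import *
need(np.array([.5548,-.0947,.138]),89.2);s=snap('wrist','w12')
cat=cloud(s)
jaw2('w12');jaw('w12');crop(s,'w12c',180,150,560,350,2.1)
E
```

```text
clock: 14.55
tool_pos: [0.5548, -0.0957, 0.2978]
orientation: [-52.8, 89.6, -53.5]
force: [0.0, 1.8, 0.3]
opening: 0.031
t 14.55 grasp [ 0.5554 -0.0966  0.1389] ang 89.25 F [0.  1.8 0.3] open 0.031 j [  10.   15.  -22.    0.  -52. -101.]
rot(tool,deg) [0.05 0.23 0.3 ] shift now [ 0.0008  0.0019 -0.0006] shift in final axes [ 0.0008  0.001  -0.    ]
w12 runs (lo,med,hi,n): [(-15.09, -11.99, -7.13, 438.0), (8.98, 18.4, 48.26, 958.0)]
foot lo 16.94
pad-top [(-16, 4), (-15, 60), (-14, 7), (-13, 5), (-12, 4), (-11, 4), (-10, 6), (-9, 5), (8, 8), (9, 53), (10, 35), (11, 33), (12, 33), (13, 33), (14, 32), (15, 37), (16, 34), (17, 49), (18, 7), (19, 3), (20, 5), (21, 6), (22, 4), (24, 5), (25, 4), (26, 4), (27, 5), (28, 5), (29, 7), (30, 5), (31, 4), (32, 4), (33, 3), (34, 4), (35, 5), (36, 5), (37, 6), (38, 5), (39, 4), (40, 4), (41, 7), (43, 5), (44, 3), (45, 6), (46, 5), (47, 4), (48, 8)]
plate-top [(-16, 6), (-15, 59), (-14, 43), (-13, 44), (-12, 37), (-11, 41), (-10, 45), (-9, 39), (-8, 41), (9, 6), (10, 5), (11, 8), (12, 7), (13, 5), (14, 7), (15, 9), (16, 36), (17, 85), (18, 19), (19, 16), (20, 17), (21, 14), (22, 13), (23, 15), (24, 9), (25, 11), (26, 8), (27, 14), (28, 12), (29, 16), (30, 19), (31, 14), (32, 7), (33, 15), (34, 14), (35, 8), (36, 14), (37, 10), (38, 9), (39, 15), (40, 15), (41, 11), (42, 14), (43, 8), (44, 10), (45, 11), (46, 8), (47, 5)]
foot-top [(-15, 6), (-14, 10), (-13, 12), (-12, 7), (-11, 7), (-10, 4), (-9, 3), (16, 16), (17, 73), (18, 43), (19, 39), (20, 45), (21, 40), (22, 42), (23, 44), (24, 44), (25, 42), (26, 43), (27, 43), (28, 42), (29, 44), (30, 40), (31, 49), (32, 43), (33, 39), (34, 41), (35, 44), (36, 47), (37, 35), (38, 38), (39, 47), (40, 43), (41, 40), (42, 47), (43, 42), (44, 36), (45, 44), (46, 15), (47, 9)]
```

View pics/w12c.png

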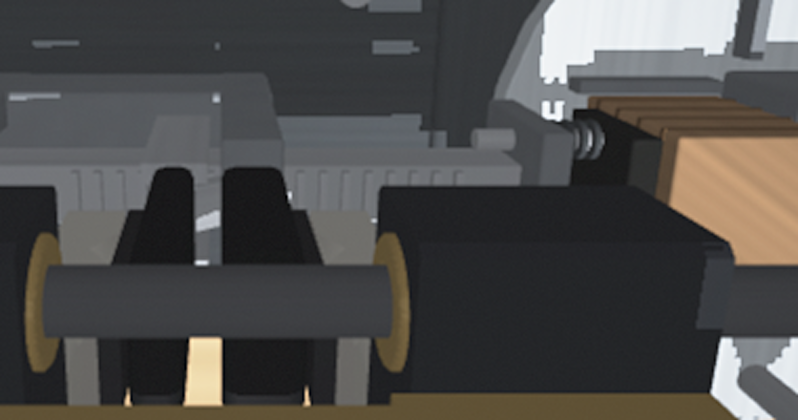

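```bash
python3 -m inch '[0,0,0,0,0,0,0.0303,0,0,0,0,0,0,0.0301,0,0,0,0,0,0,0.0301]'
python3 - <<'E'
from h import *
need(np.array([.5548,-.0947,.138]),89.2);s=snap('wrist','w13')
jaw2('w13')
s=snap('wrist','w14');jaw2('w14')
for f in ['w6','w7','w8','w9','w10','w11','w12','w13','w14']:
    P=cloud(load(f));V=np.indices((420,560))[0];x=P[:,:,0];y=P[:,:,1]*1000;z=P[:,:,2]
    m=(x>.534)&(x<.548)&(V<262)&(y<13)&(y>-70);b=y[m&(z>.070)&(z<.0865)]
    h,e=np.histogram(b,bins=np.arange(-70,14,.5));i=np.argsort(h)[-4:];print(f,sorted([(float(e[k]),int(h[k])) for k in i]))
E
```

```text
clock: 14.98
tool_pos: [0.5548, -0.0954, 0.2979]
orientation: [-47.8, 89.6, -48.6]
force: [-1.6, 3.2, 1.0]
opening: 0.0304
t 14.975 grasp [ 0.5554 -0.0962  0.1389] ang 89.24 F [-1.6  3.2  1. ] open 0.0304 j [  10.   15.  -22.    0.  -52. -101.]
rot(tool,deg) [0.04 0.24 0.26] shift now [ 0.0009  0.0014 -0.0007] shift in final axes [0.0009 0.0007 0.    ]
w13 runs (lo,med,hi,n): [(-14.35, -11.23, -6.2, 443.0), (9.0, 18.27, 47.54, 947.0)]
foot lo 16.84
w14 runs (lo,med,hi,n): [(-14.31, -11.22, -6.23, 441.0), (8.94, 18.22, 47.39, 922.0)]
foot lo 16.92
w6 [(-58.5, 47), (-58.0, 59), (-30.5, 62), (-30.0, 75)]
w7 [(-43.5, 126), (-29.0, 35), (-15.5, 107), (-15.0, 43)]
w8 [(-37.5, 137), (-19.5, 40), (-12.5, 40), (-9.5, 124)]
w9 [(-37.5, 123), (-16.0, 45), (-9.5, 118), (-9.0, 53)]
w10 [(-26.0, 138), (1.5, 45), (2.0, 115), (2.5, 40)]
w11 [(-18.5, 108), (-18.0, 104), (9.0, 104), (9.5, 74)]
w12 [(-15.0, 131), (-14.5, 81), (9.0, 105), (9.5, 69)]
w13 [(-14.5, 57), (-14.0, 139), (9.0, 108), (9.5, 65)]
w14 [(-14.5, 40), (-14.0, 152), (9.0, 106), (9.5, 77)]
```

Run:
```python
from h import *
for f in ['w6','w7','w8','w9','w10','w11','w12','w13','w14']:
    P=cloud(load(f));V=np.indices((420,560))[0];x=P[:,:,0];y=P[:,:,1]*1000;z=P[:,:,2]
    m=(x>.534)&(x<.548)&(V<262)&(y<13)&(y>-70);b=y[m&(z>.070)&(z<.0865)]
    h,e=np.histogram(b,bins=np.arange(-70,14,.5))
    c=e[h.argmax()]+.25;o=[]
    h2=h.copy();h2[abs(e[:-1]+.25-c)<8]=0;c2=e[h2.argmax()]+.25
    o=[np.median(b[abs(b-k)<.8]) for k in sorted([c,c2])];print(f,np.round(o,2),'gap',round(o[1]-o[0],2))
```

```text
w6 [-57.94 -29.94] gap 28.0
w7 [-43.19 -15.15] gap 28.03
w8 [-37.27  -9.25] gap 28.02
w9 [-37.16  -9.14] gap 28.02
w10 [-25.79   2.21] gap 28.01
w11 [-18.01   9.37] gap 27.38
w12 [-14.58   9.29] gap 23.87
w13 [-13.81   9.35] gap 23.16
w14 [-13.76   9.38] gap 23.14
```

Run:
```python
from h import *
s=snap('top','top9');crop(s,'top9c',190,110,400,260,3.7)
need(np.array([.5548,-.0947,.138]),89.2)
P=cloud(load('w14'));V,U=np.indices((420,560));z=P[:,:,2]
q=P[(z>.0925)&(z<.098)&(V<235)&(P[:,:,1]>.01)&(P[:,:,1]<.06)];r=cv2.minAreaRect((q[:,:2]*1000).astype('float32'));print(r)
```

```text
t 15.125 grasp [ 0.5554 -0.0962  0.1389] ang 89.24 F [-0.   4.6  1.1] open 0.0302 j [  10.   15.  -22.    0.  -52. -101.]
rot(tool,deg) [0.04 0.24 0.26] shift now [ 0.0008  0.0014 -0.0007] shift in final axes [0.0009 0.0007 0.    ]
((542.0123901367188, 32.031410217285156), (31.276273727416992, 10.963375091552734), 89.76667785644531)
```

View pics/top9c.png

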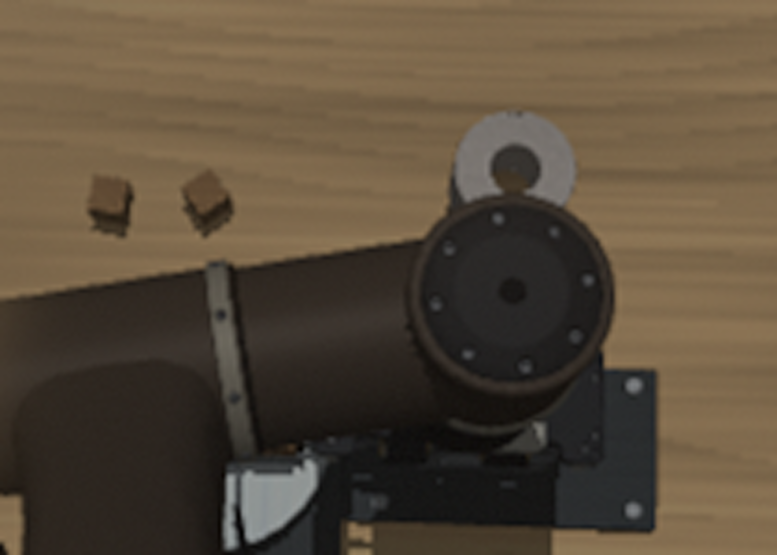

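View pics/w14.png

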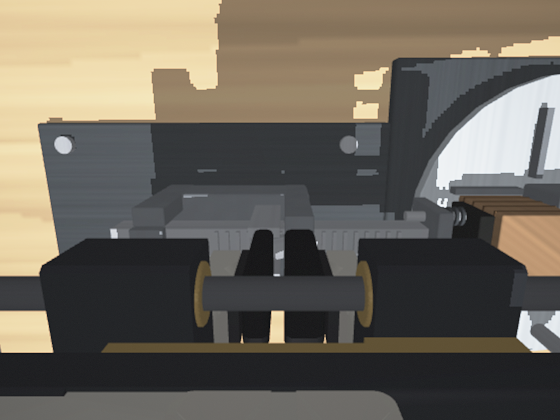

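The wrist picture shows the pad at (480,225) flat against the foot's near face (490,230). The fingers are holding the trigger and post together at (275,280). The top picture shows the label roll and the small decoy blocks where they were. I'm handing the job in.

Run:
```python
from h import *
print(ctrl.close_job())
```

```text
the job is handed in; nothing more can be done
None
```

I turned the indexing table one click clockwise (−1.571 rad) by its knob, which brought the tall foot in front of the jaw. I then squeezed the trigger four times and handed the job in at about 15 s with the trigger still held.

**Last checks:**
- **Pad:** pushed in by about 4.9 mm. The gap between pad and jaw plate went from 28.0 to 23.1 mm, and two pictures in a row agreed.
- **Trigger:** the grips measured 30.2–30.4 mm together, so the trigger is almost fully squeezed. The wrist force was about 5 N.
- **Foot:** the pad slid it about 2.3 mm back until it stopped, apparently against the hub. Its edge still ran square to the pad.
- **Bystanders:** the label roll had not moved. The arm never went near the bottle or phone, but I didn't look at them again at the end.

**What went less well:**
- **Second squeeze:** it fed only about 6 mm instead of 12, probably because I hadn't let the trigger all the way back. I opened wider for the remaining squeezes.
- **Table position:** the top and wrist cameras disagreed on it by 2–3 mm, so I used the wrist camera for the clamp.
- **Top view:** the arm hid the foot from the top camera at the end, so the final foot check relies on the wrist camera alone.

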